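Level the portioning shelf and hold the spirit level down

ROBOT

A 6-joint arm with a two-finger parallel gripper is mounted at the origin on the work surface. World frame = base frame: x ahead of the robot, y to its left, z up, the work surface at z = 0. Lengths are in m, angles in rad, forces in N, time in s.
With the tool pointing down it reaches from about 0.35 to 0.975 m from the base axis. Payload 4.9 kg.
Tool frame: the origin (TCP) lies on the centre line of the jaws, within the pads' length; the fingertips stand ctrl.tcp_to_tips ahead of it and the grasp point (between the pads) lies 3 mm ahead of it (ctrl.tcp_to_tips is the distance from the TCP to the fingertips, in m); z points along the fingers, y is the direction in which the jaws open and shut (so a half turn about z gives the same grasp; the last joint's range is limited). The gripper opens to 85 mm and grips with 20 to 120 N. Pads are 22 mm wide; open, the fingers measure 114 mm over their backs; the gripper's body (76 mm by 85 mm) begins 54 mm behind the grasp point. The pads swing forward as they close: fully open they stand 13 mm farther back than shut.
Start: joints at [1.042, 0.053, 1.613, -0, 1.476, -0.119], TCP at [0.249, 0.573, 0.253] pointing down, gripper open.
Joint ranges: [-3.01, 3.01], [-1.01, 2.22], [0.06, 2.58], [-1.02, 4.17], [0.09, 2.62], [-3.14, 3.14]. Speed limits (rad/s): [2.57, 2.57, 3.14, 3.14, 3.14, 3.14].

INTERFACE

Orientations are given as a rotation vector (axis times angle).
In Python, from station import ctrl, vision gives the robot as it stands.
- The arm moves only by the tool jog_arm, never from a script. Its argument "deltas" is a list of rows, each a list of 7 numbers: the turn, a rotation vector about the tool's x, y, z in rad, then the shift along the tool's x, y, z in cm, then the opening, from 0 (shut) to 1 (fully open). A call has 1 to 12 rows; each row shifts and turns the commanded pose from where the row before left it, along the tool's axes as they then stand; what a row does not reach is not made up. A row lasts 1/12 s, in which the tool goes at most 41.7 mm and 7.16 degrees, less where a joint would pass 70% of its speed; a pose out of reach is approached as far as the arm can. A call with a gripper value outside its range is refused whole. The fingers move at their own pace and stop on an object; "grip_force" is the grip in N (left out, the last holds). Time passes only in rows, so rows that do not move let the fingers close. It gives the time, the measured TCP pose, the force and the opening at its end, in the units of the state.
- ctrl.get_obs(): the state, without advancing time (a new reading comes with each control period).
- vision.get_image(name): name is "side" or "top"; returns (picture, depth): 384x512x3 uint8, red, green, blue; 384x512 float32, m along the optical axis (not along the pixel's ray), 0 where there is no reading.
- vision.calibration(name): a dict with "fx", "fy", "cx", "cy" (pixels), "rvec" (rotation vector, rad) and "tvec" (3), from world to camera coordinates, as OpenCV has them. Camera axes: x right, y down, z forward; pixel columns grow to the right and rows downward; lengths in m; the calibration is good to about 2 mm. A picture is of the moment at which its call begins. calibration takes no time and is no camera call.
- ctrl.finish_job(): hands the job in, once; it reports no verdict.
The state is a dict: "t": time; "q": joint angles; "dq": joint speeds; "effort": joint torques, N m; "tool_pos": TCP position; "tool_rot": TCP orientation; "contact_force": force on the tool from outside, world axes, zero at the start; "wrist_torque": the same for the moment, N m; "opening": finger opening in m.
Only numpy, scipy, OpenCV 4.12 (cv2) and the standard library are available. Lean on these libraries where they do the work, as an engineer would, in place of code of your own. Each camera call takes 0.05 s, during which the arm holds its last target. There are 200 camera calls.

TASK

Pick up the yellow spirit level, set it down gently on the blue strip that runs across the stand's shelf (along the strip, either way round, in the middle) and let go; then turn the red knob of the levelling foot until the bubble rests centred between the vial's black rings. Then push down on the level's middle pad with the gripper, with about 10 N and never hard, and finish while still pressing: do not let go at the end, the bubble must stay centred under your push while a colleague locks the foot. Leave all the other things on the table alone.

Things in the scene. Friction and masses are not known exactly. Their poses are not given: they have to be found in the camera images.
- level_mid (a point): yellow spirit level, 220 x 36 x 46 mm tall (40 mm beam plus 6 mm pad), 0.34 to 0.53 kg; point at its middle, 23 mm above its underside. x runs along it towards the end with the green vial, z up. A black press pad (34 x 30 mm) is on top at the middle, its face 23 mm above this point; the vial lies 62 mm towards +x.
- bubble_mid (a point): dark blue bubble in the level's green vial: point at its middle, 62 mm from level_mid along the level's x when centred in the vial, and 20 mm above level_mid. It runs to the vial's higher end, 0.9 mm per mrad of tilt, to stops at 28 mm; settles in about 1.5 s. Bubble 19 mm long; two black rings 15 mm either side of the vial's middle.
- shelf_mid (a point): aluminium shelf, 160 (x) x 250 mm (y), with a blue strip 50 x 230 mm along its y where the level belongs; point on the top face at its middle, about 60 mm above the table. y points towards the shelf's pivot (the robot's left), z is the upward normal. It tilts about a pivot 115 mm along +y; its -y (knob) side starts 12 to 28 mrad low.
- knob_grip (a point): red round knob of the levelling foot, vertical axis, 40 mm across, 26 mm tall; point on its axis, 13 mm below its top, 100 mm above the table, 210 mm from the shelf's middle along its -y; stays at its height. Clockwise from above raises the knob side; 1 rad tilts the shelf 12 mrad (bubble 11 mm). Needs 1.0 to 2.3 rad clockwise in all; about 0.1 N m; stays where left. Frame turns with it.
- shelf: the same shelf; origin on its pivot, 10 mm under the top face and 115 mm from the middle along +y; axes as above
- level: the same spirit level; origin at the middle of its underside, axes as above
- sanitiser: bystander, to be left alone: white bottle, 64 mm across, 190 mm tall; origin under its middle
- jar: bystander, to be left alone: amber jar, 72 mm across, 90 mm tall; origin under its middle
- beaker: bystander, to be left alone: clear beaker, 80 mm across, 100 mm tall; origin under its middle
- tape: bystander, to be left alone: roll of film, lying flat, 90 mm across, 35 mm tall; origin under its middle
- tin: bystander, to be left alone: steel tin, 60 mm across, 70 mm tall; origin under its middle
- paddle: bystander, to be left alone: rice paddle about 240 mm long, lying flat; origin under its middle
- tray: bystander, to be left alone: aluminium tray, 120 x 160 x 50 mm; origin under its middle

How it is judged:
By the outcome, as a careful person would: the job done as asked, in the order asked, and still so for the second after the job is handed in, while the arm keeps its last pose, push and grip.
It also fails if it takes over 72 s, if anything falls off the work surface, if the arm or the gripper's body presses on something with over 40 N, if the wrist force passes 120 N, or if a joint passes its speed limit or range.

## Working session

There is one attempt and no reset: what is moved stays moved. The work goes in short steps, Python scripts to look and compute and a tool call to move; the robot and the scene stay as the last step left them, time stands still between calls to the robot, and variables do not carry over. Pictures are saved under pics/ and viewed, about 8 in all and at most 12, crops included, and the job is handed in when it is done.

Besides the shell and the picture viewer there is one more tool, called after ">>>" by a JSON object that holds its "op" and its "data", one argument or row to a line. jog_arm: Moves the arm, as the interface text tells. Its arguments: {"type":"object","properties":{"deltas":{"type":"array"},"grip_force":{"type":"number"}},"required":["deltas"]}

```bash
ls; mkdir -p pics
cat > h.py <<'E'
import numpy as np, cv2
from station import ctrl, vision
from scipy.spatial.transform import Rotation as R
def grab(n):
    im,d=vision.get_image(n); return im,d
def save(im,f): cv2.imwrite('pics/'+f,im[:,:,::-1])
def cloud(n,d):
    c=vision.calibration(n); v,u=np.indices(d.shape)
    p=np.stack([(u-c['cx'])/c['fx']*d,(v-c['cy'])/c['fy']*d,d],-1)
    M=R.from_rotvec(np.ravel(c['rvec'])).as_matrix()
    return (p-np.ravel(c['tvec']))@M
E
python3 - <<'E'
from h import *
o=ctrl.get_obs(); print({k:np.round(v,3) for k,v in o.items()}, ctrl.tcp_to_tips)
print(R.from_rotvec(o['tool_rot']).as_matrix().round(3))
for n in('top','side'):
    im,d=grab(n); save(im,n+'0.png'); np.savez(n+'0.npz',im=im,d=d)
    c=vision.calibration(n); print(n,c)
E
```

```text
pics
{'t': np.float64(0.0), 'q': array([ 1.042,  0.053,  1.614,  0.   ,  1.476, -0.119]), 'dq': array([-0.001,  0.   , -0.002,  0.   ,  0.   , -0.003]), 'effort': array([ 0.0000e+00, -3.9370e+01, -3.7017e+01, -0.0000e+00,  7.0000e-03,
        0.0000e+00]), 'tool_pos': array([0.249, 0.573, 0.252]), 'tool_rot': array([-6.390e-01, -3.075e+00,  3.000e-03]), 'contact_force': array([ 0.026,  0.146, -0.162]), 'wrist_torque': array([-0.034,  0.03 , -0.059]), 'opening': np.float64(0.085)} 0.022
[[-0.917  0.398 -0.001]
 [ 0.398  0.917 -0.002]
 [ 0.    -0.002 -1.   ]]
top {'fx': 361.050491002889, 'fy': 361.050491002889, 'cx': 259.18847597716797, 'cy': 193.07386703874198, 'rvec': array([ 2.17661952, -2.13800345,  0.16068118]), 'tvec': array([0.03494046, 0.61147934, 1.24793718])}
side {'fx': 354.7692780585402, 'fy': 354.7692780585402, 'cx': 260.380550460265, 'cy': 199.466714279948, 'rvec': array([ 2.0373217 , -0.75725433,  0.38828266]), 'tvec': array([-0.44024727,  0.30039718,  0.73398957])}
```

View pics/top0.png

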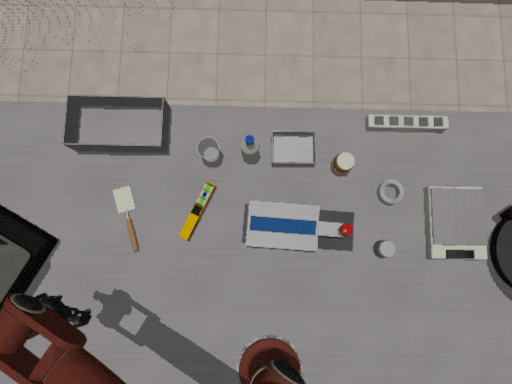

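View pics/side0.png

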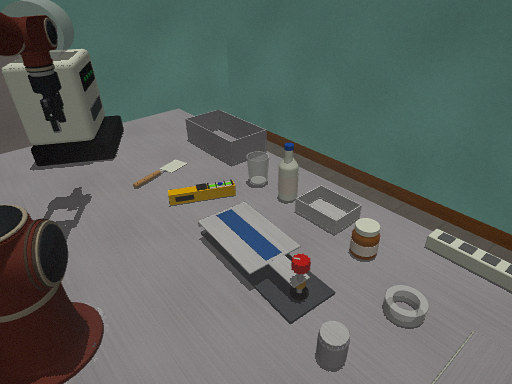

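The top view shows the level from (183,237) to (211,187) with its green vial at the upper end, the blue strip at (283,226), and the knob at (346,230). The side view agrees.

```bash
cat >> h.py <<'E'
def masks(im):
    h=cv2.cvtColor(im,cv2.COLOR_RGB2HSV).astype(int); H,S,V=h[...,0],h[...,1],h[...,2]
    return dict(yellow=(abs(H-24)<6)&(S>170)&(V>90),blue=(abs(H-108)<10)&(S>150)&(V>60),
      red=((H<5)|(H>175))&(S>180)&(V>90),green=(abs(H-50)<20)&(S>120)&(V>80))
E
python3 - <<'E'
from h import *
for n in('top','side'):
    z=np.load(n+'0.npz'); im,d=z['im'],z['d']; P=cloud(n,d); m=masks(im)
    zr={'yellow':(.02,.06),'blue':(.03,.09),'red':(.08,.13),'green':(.02,.06)}
    for k,v in m.items():
        v=v&(d>0)&(P[...,0]>.2)&(P[...,2]>zr[k][0])&(P[...,2]<zr[k][1])
        num,L,st,ce=cv2.connectedComponentsWithStats(v.astype(np.uint8))
        for i in np.argsort(-st[1:,4])[:2]+1:
            if st[i,4]<8: continue
            q=P[L==i]; c=q.mean(0)
            r=cv2.minAreaRect((q[:,:2]*1000).astype(np.float32))
            w,V=np.linalg.eigh(np.cov(q[:,:2].T)); 
            print(n,k,st[i,4],ce[i].round(),c.round(4),'med z',np.median(q[:,2]).round(4),'max',q[:,2].max().round(3),'rect',np.round(r[0],1),np.round(r[1],1),round(r[2],1),'ax',V[:,1].round(3))
E
```

```text
top yellow 298 [190. 224.] [0.4961 0.2879 0.0405] med z 0.0403 max 0.054 rect [508.6 283.8] [ 37.3 131. ] 65.1 ax [-0.871  0.492]
top yellow 30 [210. 191.] [0.6165 0.2228 0.0395] med z 0.0393 max 0.047 rect [609.5 222.3] [29.3 83.6] 89.8 ax [-0.991  0.131]
top blue 836 [282. 225.] [ 0.4977 -0.0361  0.0577] med z 0.0576 max 0.068 rect [497.6 -36.8] [224.6  46.2] 86.3 ax [0.058 0.998]
top red 92 [346. 229.] [ 0.4852 -0.2461  0.112 ] med z 0.113 max 0.119 rect [ 484.7 -245.6] [36.8 35.1] 64.1 ax [-0.735 -0.678]
top green 25 [201. 200.] [0.5816 0.2513 0.0434] med z 0.0428 max 0.049 rect [581.  252.1] [10.6 30.3] 66.1 ax [-0.926  0.377]
top green 24 [208. 188.] [0.6266 0.2303 0.0443] med z 0.0444 max 0.05 rect [626.3 230.9] [ 9.7 28.3] 63.8 ax [-0.894  0.447]
side yellow 452 [197. 191.] [0.5294 0.2634 0.0338] med z 0.036 max 0.043 rect [545.8 264.8] [ 42.2 217.4] 64.5 ax [-0.88   0.475]
side blue 963 [249. 235.] [ 0.4971 -0.0471  0.0566] med z 0.0565 max 0.062 rect [498.1 -37.2] [229.  49.] 86.6 ax [0.058 0.998]
side red 231 [301. 263.] [ 0.4808 -0.2516  0.1079] med z 0.1115 max 0.115 rect [ 484.3 -247.7] [40.1 37.2] 45.0 ax [-0.872 -0.49 ]
side green 21 [213. 185.] [0.5828 0.2495 0.0423] med z 0.0428 max 0.045 rect [583.  250.2] [21.4 26. ] 87.1 ax [-0.9    0.435]
side green 18 [227. 183.] [0.6239 0.2301 0.0422] med z 0.0421 max 0.045 rect [621.2 228.3] [24.2 21.5] 16.2 ax [-0.928  0.374]
```

>>> {"op": "jog_arm", "data": {
  "deltas": [
    [0,0,0,-3.3,-1.35,0.8,1],
    [0,0,0,-3.3,-1.35,0.8,1],
    [0,0,0,-3.3,-1.35,0.8,1],
    [0,0,0,-3.3,-1.35,0.8,1],
    [0,0,0,-3.3,-1.35,0.8,1],
    [0,0,0,-3.3,-1.35,0.8,1],
    [0,0,0,-3.3,-1.35,0.8,1],
    [0,0,0,-3.3,-1.35,0.8,1],
    [0,0,0,-3.3,-1.35,0.8,1],
    [0,0,0,-3.3,-1.35,0.8,1],
    [0,0,0,-3.3,-1.35,0.8,1],
    [0,0,0,-3.3,-1.35,0.8,1]
  ],
  "grip_force": 40
}}

```text
t: 1.1
tool_pos: [0.5483, 0.2653, 0.1564]
tool_rot: [-0.639, -3.075, 0.001]
contact_force: [-0.0, 0.6, 0.1]
opening: 0.0855
```

>>> {"op": "jog_arm", "data": {
  "deltas": [
    [0,0,0.122,0,0,0,1],
    [0,0,0.122,0,0,0,1],
    [0,0,0.122,0,0,0,1],
    [0,0,0.122,0,0,0,1],
    [0,0,0.122,0,0,0,1],
    [0,0,0.122,0,0,0,1],
    [0,0,0.122,0,0,0,1],
    [0,0,0.122,0,0,0,1],
    [0,0,0.122,0,0,0,1],
    [0,0,0.122,0,0,0,1],
    [0,0,0.122,0,0,0,1],
    [0,0,0.122,0,0,0,1]
  ]
}}

```text
t: 2.1
tool_pos: [0.5473, 0.2667, 0.1566]
tool_rot: [-2.537, -1.853, 0.002]
contact_force: [-0.7, -0.1, -0.5]
opening: 0.0854
```

>>> {"op": "jog_arm", "data": {
  "deltas": [
    [0,0,0.122,0,0,0,1],
    [0,0,0.122,0,0,0,1],
    [0,0,0.122,0,0,0,1],
    [0,0,0.122,0,0,0,1],
    [0,0,0.122,0,0,0,1],
    [0,0,0.122,0,0,0,1],
    [0,0,0.122,0,0,0,1],
    [0,0,0.122,0,0,0,1],
    [0,0,0.122,0,0,0,1],
    [0,0,0.122,0,0,0,1],
    [0,0,0.122,0,0,0,1],
    [0,0,0.122,0,0,0,1]
  ]
}}

```text
t: 3.1
tool_pos: [0.5472, 0.2667, 0.1566]
tool_rot: [3.125, -0.317, -0.002]
contact_force: [0.5, 0.7, 0.3]
opening: 0.0853
```

>>> {"op": "jog_arm", "data": {
  "deltas": [
    [0,0,0.12,0,0,1,1],
    [0,0,0.12,0,0,1,1],
    [0,0,0,0,0,2,1],
    [0,0,0,0,0,2,1],
    [0,0,0,0,0,2,1],
    [0,0,0,0,0,1.5,1],
    [0,0,0,0,0,1.5,1],
    [0,0,0,0,0,1,1],
    [0,0,0,0,0,0.5,1],
    [0,0,0,0,0,0,1]
  ]
}}

```text
t: 3.93
tool_pos: [0.5466, 0.2665, 0.0307]
tool_rot: [3.066, -0.679, -0.004]
contact_force: [-0.5, 0.0, -0.5]
opening: 0.0851
```

>>> {"op": "jog_arm", "data": {
  "deltas": [
    [0,0,0,0,0,0,0],
    [0,0,0,0,0,0,0],
    [0,0,0,0,0,0,0],
    [0,0,0,0,0,0,0],
    [0,0,0,0,0,0,0],
    [0,0,0,0,0,0,0],
    [0,0,0,0,0,0,0],
    [0,0,0,0,0,0,0],
    [0,0,0,0,0,0,0]
  ]
}}

```text
t: 4.68
tool_pos: [0.5484, 0.267, 0.0335]
tool_rot: [-3.067, 0.68, -0.002]
contact_force: [-1.6, -0.9, 5.9]
opening: 0.0351
```

>>> {"op": "jog_arm", "data": {
  "deltas": [
    [0,0,0,0,0,-1,0],
    [0,0,0,0,0,-2,0],
    [0,0,0,0,0,-3,0],
    [0,0,0,0,0,-3,0],
    [0,0,0,0,0,-3,0],
    [0,0,-0.1,0,0,0,0],
    [0,0,-0.1,0,0,0,0],
    [0,0,-0.1,0,0,0,0],
    [0,0,-0.1,0,0,0,0],
    [0,0,-0.1,0,0,0,0],
    [0,0,-0.1,0,0,0,0],
    [0,0,-0.1,0,0,0,0]
  ]
}}

```text
t: 5.68
tool_pos: [0.5463, 0.2665, 0.1507]
tool_rot: [3.113, 0.421, -0.005]
contact_force: [0.3, 0.2, -4.5]
opening: 0.0351
```

>>> {"op": "jog_arm", "data": {
  "deltas": [
    [0,0,-0.1,0,0,0,0],
    [0,0,-0.1,0,0,0,0],
    [0,0,-0.1,0,0,0,0],
    [0,0,-0.1,0,0,0,0],
    [0,0,-0.1,0,0,0,0],
    [0,0,-0.1,0,0,0,0],
    [0,0,-0.1,0,0,0,0],
    [0,0,-0.1,0,0,0,0],
    [0,0,-0.1,0,0,0,0],
    [0,0,-0.1,0,0,0,0],
    [0,0,-0.1,0,0,0,0],
    [0,0,-0.1,0,0,0,0]
  ]
}}

```text
t: 6.68
tool_pos: [0.5463, 0.2665, 0.1507]
tool_rot: [-2.331, -2.104, 0.005]
contact_force: [-0.0, -0.2, -4.7]
opening: 0.0356
```

Run:
```python
from h import *
o=ctrl.get_obs(); M=R.from_rotvec(o['tool_rot']).as_matrix(); print(o['t'],o['q'].round(2),o['contact_force'].round(1),o['tool_pos'],M.round(3))
d=np.array([.4977,-.0368,.15])-o['tool_pos']; print('delta tool cm',(M.T@d*100).round(1))
z=np.load('top0.npz')
for n in('top','side'):
    z=np.load(n+'0.npz');P=cloud(n,z['d']);m=masks(z['im'])['blue']&(z['d']>0);q=P[m];q=q[(abs(q[:,0]-.498)<.04)&(abs(q[:,1]+.037)<.12)]
    A=np.c_[q[:,:2]-[.4977,-.0368],np.ones(len(q))];print(n,np.linalg.lstsq(A,q[:,2],rcond=None)[0])
im,d=grab('side'); save(cv2.resize(im[60:320,100:400],None,fx=2,fy=2),'s1.png')
```

```text
6.6833 [0.33 0.1  1.74 0.   1.31 0.43] [-0.  -0.2 -4.7] [0.54634124 0.26652945 0.15065922] [[ 0.102  0.995 -0.003]
 [ 0.995 -0.102 -0.001]
 [-0.001 -0.003 -1.   ]]
delta tool cm [-30.7  -1.7   0.1]
top [-0.00319973  0.0273006   0.05767658]
side [-0.00324494  0.02600552  0.05683788]
```

View pics/s1.png

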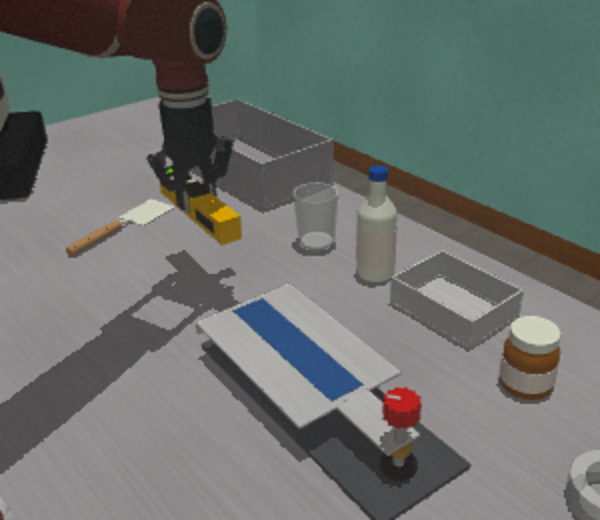

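>>> {"op": "jog_arm", "data": {
  "deltas": [
    [0,0,0,-2,-0.15,0,0],
    [0,0,0,-3.5,-0.2,0,0],
    [0,0,0,-3.9,-0.2,0,0],
    [0,0,0,-3.9,-0.2,0,0],
    [0,0,0,-3.9,-0.2,0,0],
    [0,0,0,-3.9,-0.2,0,0],
    [0,0,0,-3.9,-0.2,0,0],
    [0,0,0,-3.7,-0.2,0,0],
    [0,0,-0.04,-2,-0.15,0,0],
    [0,0.026,0,0,0,1.5,0],
    [0,0,0,0,0,1.5,0],
    [0,0,0,0,0,0,0]
  ]
}}

```text
t: 7.73
tool_pos: [0.4948, -0.0362, 0.1183]
tool_rot: [-2.281, -2.125, -0.023]
contact_force: [-0.9, 0.3, -6.1]
opening: 0.0351
```

Run:
```python
from h import *
o=ctrl.get_obs(); M=R.from_rotvec(o['tool_rot']).as_matrix(); print(o['t'],o['q'].round(2),o['contact_force'].round(1),o['tool_pos'],M.round(3))
a=[]
for n in('top','side'):
    im,d=grab(n); P=cloud(n,d); m=masks(im); 
    for k in('yellow','green'):
        v=m[k]&(d>0)&(abs(P[...,0]-.5)<.12)&(abs(P[...,1]+.03)<.2)&(P[...,2]>.08)
        q=P[v]; r=cv2.minAreaRect((q[:,:2]*1000).astype(np.float32)); print(n,k,len(q),q.mean(0).round(4),np.round(r[0],1),np.round(r[1],1),r[2], q[:,1].min(),q[:,1].max())
    c=im[140:300,200:400] if n=='top' else im[120:280,160:360]
    a.append(cv2.resize(c,None,fx=2,fy=2))
save(np.hstack(a),'p2.png')
```

```text
7.7333 [-0.24 -0.13  2.02  0.03  1.26 -0.17] [-0.9  0.3 -6.1] [ 0.49475672 -0.03616959  0.11828031] [[ 0.071  0.997 -0.006]
 [ 0.997 -0.07   0.028]
 [ 0.027 -0.008 -1.   ]]
top yellow 22 [0.5005 0.0625 0.1269] [488.7  48.1] [67.  28.6] 54.00861740112305 0.012559802991126393 0.0693027959442202
top green 29 [0.4995 0.0282 0.1388] [498.7  37.6] [49.2 14.5] 82.97269439697266 0.012995799543123056 0.06231681638561248
side yellow 735 [ 0.4856 -0.0934  0.1133] [471.3 -42.2] [ 71.  220.9] 9.373469352722168 -0.1492662283325088 0.07248342546490476
side green 10 [0.4848 0.0051 0.1469] [477.3  -6.7] [100.9   2.9] 54.585731506347656 -0.047032980315125275 0.03495662846630927
```

View pics/p2.png

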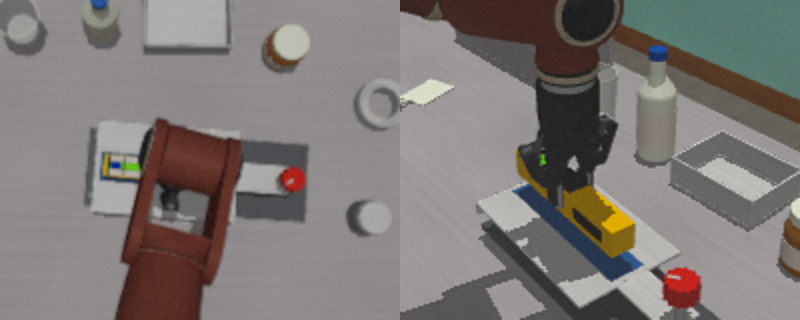

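The level is held cleanly over the strip: side view pane at (575,205), vial end away from the knob. Lowering.

>>> {"op": "jog_arm", "data": {
  "deltas": [
    [0,0,0,0,0.3,0.8,0],
    [0,0,0,0,0,0.8,0],
    [0,0,0,0,0,0.4,0],
    [0,0,0,0,0,0.1,0],
    [0,0,0,0,0,0.1,0],
    [0,0,0,0,0,0.0,0],
    [0,0,0,0,0,0.0,0]
  ]
}}

```text
t: 8.42
tool_pos: [0.5012, -0.0358, 0.1006]
tool_rot: [-2.282, -2.134, -0.03]
contact_force: [-0.4, 0.1, -4.0]
opening: 0.0354
```

>>> {"op": "jog_arm", "data": {
  "deltas": [
    [0,0,0,0,0,0.1,0],
    [0,0,0,0,0,0.05,0],
    [0,0,0,0,0,0,0]
  ]
}}

```text
t: 8.67
tool_pos: [0.5011, -0.0358, 0.0989]
tool_rot: [-2.282, -2.134, -0.03]
contact_force: [-0.3, 0.5, -4.5]
opening: 0.0354
```

>>> {"op": "jog_arm", "data": {
  "deltas": [
    [0,0,0,0,-0.3,0.1,0],
    [0,0,0,0,0,0.1,0],
    [0,0,0,0,0,0.1,0],
    [0,0,0,0,0,0.05,0],
    [0,0,0,0,0,0.05,0],
    [0,0,0,0,0,0,0]
  ]
}}

```text
t: 9.17
tool_pos: [0.498, -0.0355, 0.0947]
tool_rot: [-2.281, -2.133, -0.029]
contact_force: [0.8, 0.1, -4.5]
opening: 0.0352
```

>>> {"op": "jog_arm", "data": {
  "deltas": [
    [0,0,0,0,0,0.05,0],
    [0,0,0,0,0,0.05,0],
    [0,0,0,0,0,0,0]
  ]
}}

```text
t: 9.42
tool_pos: [0.498, -0.0354, 0.0938]
tool_rot: [-2.281, -2.134, -0.03]
contact_force: [0.5, -0.4, -4.4]
opening: 0.0354
```

>>> {"op": "jog_arm", "data": {
  "deltas": [
    [0,0,0,0,0,0.05,0],
    [0,0,0,0,0,0.05,0],
    [0,0,0,0,0,0,0]
  ]
}}

```text
t: 9.67
tool_pos: [0.498, -0.0354, 0.0927]
tool_rot: [-2.281, -2.133, -0.03]
contact_force: [-0.2, -0.6, -5.1]
opening: 0.0352
```

>>> {"op": "jog_arm", "data": {
  "deltas": [
    [0,0,0,0,0,0.05,0],
    [0,0,0,0,0,0.05,0],
    [0,0,0,0,0,0,0]
  ]
}}

```text
t: 9.92
tool_pos: [0.498, -0.0353, 0.0917]
tool_rot: [-2.281, -2.133, -0.029]
contact_force: [0.5, 0.7, -5.5]
opening: 0.0354
```

>>> {"op": "jog_arm", "data": {
  "deltas": [
    [0,0,0,0,0,0.05,0],
    [0,0,0,0,0,0,0]
  ]
}}

```text
t: 10.08
tool_pos: [0.498, -0.0353, 0.0912]
tool_rot: [-2.281, -2.134, -0.029]
contact_force: [0.3, 0.4, -5.1]
opening: 0.0352
```

>>> {"op": "jog_arm", "data": {
  "deltas": [
    [0,0,0,0,0,0.05,0],
    [0,0,0,0,0,0,0]
  ]
}}

```text
t: 10.25
tool_pos: [0.498, -0.0353, 0.0908]
tool_rot: [-2.281, -2.133, -0.03]
contact_force: [-0.2, -0.2, -4.5]
opening: 0.0351
```

>>> {"op": "jog_arm", "data": {
  "deltas": [
    [0,0,0,0,0,0.05,0],
    [0,0,0,0,0,0.05,0],
    [0,0,0,0,0,0,0]
  ]
}}

```text
t: 10.5
tool_pos: [0.4982, -0.0353, 0.0905]
tool_rot: [-2.281, -2.134, -0.029]
contact_force: [-2.9, -0.2, 1.0]
opening: 0.035
```

>>> {"op": "jog_arm", "data": {
  "deltas": [
    [0,0,0,0,0,0.05,0],
    [0,0,0,0,0,0,0]
  ]
}}

```text
t: 10.67
tool_pos: [0.4982, -0.0354, 0.0905]
tool_rot: [-2.281, -2.133, -0.029]
contact_force: [-4.7, 0.1, 4.8]
opening: 0.0357
```

>>> {"op": "jog_arm", "data": {
  "deltas": [
    [0,0,0,0,0,0.05,0],
    [0,0,0,0,0,0,0]
  ]
}}

```text
t: 10.83
tool_pos: [0.4982, -0.0354, 0.0905]
tool_rot: [-2.281, -2.133, -0.029]
contact_force: [-6.3, 1.1, 8.9]
opening: 0.0353
```

>>> {"op": "jog_arm", "data": {
  "deltas": [
    [0,0,0,0,0,-0.1,0],
    [0,0,0,0,0,0,0],
    [0,0,0,0,0,0,0.7],
    [0,0,0,0,0,0,0.7],
    [0,0,0,0,0,0,0.9],
    [0,0,0,0,0,0,0.9],
    [0,0,0,0,0,0,0.9],
    [0,0,0,0,0,0,0.9]
  ]
}}

```text
t: 11.5
tool_pos: [0.4982, -0.0354, 0.0898]
tool_rot: [-2.282, -2.134, -0.03]
contact_force: [-0.1, -0.2, 0.2]
opening: 0.0767
```

>>> {"op": "jog_arm", "data": {
  "deltas": [
    [0,-0.026,0,0,0,-1.5,0.9],
    [0,0,0,0,0,-3,0.9],
    [0,0,0,0,0,-3,0.9],
    [0,0,0,0,0,-3,0.9],
    [0,0,0,-4,0,0,0.9],
    [0,0,0,-4,0,0,0.9],
    [0,0,0,-4,0,0,0.9],
    [0,0,0,-4,0,0,0.9],
    [0,0,0,-4,0,0,0.9],
    [0,0,0,0,0,0,0.9],
    [0,0,0,0,0,0,0.9]
  ]
}}

```text
t: 12.42
tool_pos: [0.4843, -0.2371, 0.1947]
tool_rot: [-2.298, -2.141, -0.0]
contact_force: [1.2, 0.5, 0.4]
opening: 0.0769
```

Run:
```python
from h import *
o=ctrl.get_obs(); M=R.from_rotvec(o['tool_rot']).as_matrix(); print(o['t'],o['q'].round(2),o['contact_force'].round(1),o['tool_pos'],M.round(3))
print('to knob cm',(M.T@(np.array([.4848,-.2464,.13])-o['tool_pos'])*100).round(1))
a=[]
for n in('top','side'):
    im,d=grab(n); np.savez(n+'3.npz',im=im,d=d); P=cloud(n,d); m=masks(im); 
    for k in('yellow','green'):
        v=m[k]&(d>0)&(abs(P[...,0]-.5)<.12)&(abs(P[...,1]+.03)<.2)&(P[...,2]>.06)&(P[...,2]<.115)
        q=P[v]; r=cv2.minAreaRect((q[:,:2]*1000).astype(np.float32)); print(n,k,len(q),q.mean(0).round(4),np.round(r[0],1),np.round(r[1],1),r[2], q[:,1].min(),q[:,1].max())
    c=im[190:260,230:330] if n=='top' else im[170:290,190:320]
    a.append(cv2.resize(c,(400,int(400*c.shape[0]/c.shape[1])),interpolation=cv2.INTER_CUBIC))
h=max(x.shape[0] for x in a); save(np.hstack([np.pad(x,((0,h-x.shape[0]),(0,0),(0,0))) for x in a]),'p3.png')
```

```text
12.4167 [-0.59 -0.11  1.87  0.    1.38 -0.52] [1.2 0.5 0.4] [ 0.48427982 -0.23713194  0.19474228] [[ 0.071  0.998 -0.   ]
 [ 0.998 -0.071  0.   ]
 [ 0.    -0.    -1.   ]]
to knob cm [-0.9  0.1  6.5]
top yellow 321 [ 0.4953 -0.0842  0.0963] [498.1 -37.4] [216.2  34.8] 86.61347961425781 -0.14489357333472272 0.06953279110363483
top green 57 [0.5032 0.0162 0.1021] [503.7  23.8] [78.  10.8] 87.00439453125 -0.015134162035819857 0.06253346332384187
side yellow 861 [ 0.4883 -0.0732  0.0852] [498.  -39.5] [219.   35.6] 86.42994689941406 -0.14945637728390362 0.07075728863165624
side green 50 [0.5022 0.0195 0.1009] [502.9  24.7] [77.7 11.2] 86.4111557006836 -0.014118478366479278 0.0633496252156986
```

View pics/p3.png

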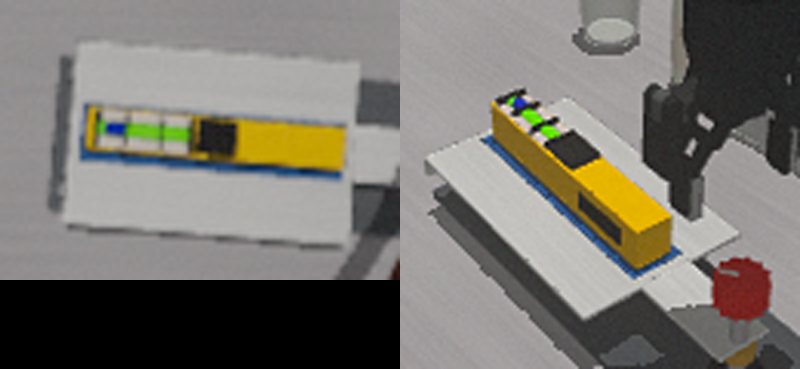

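>>> {"op": "jog_arm", "data": {
  "deltas": [
    [0,0,0,-0.9,0.1,1.5,0.9],
    [0,0,0,0,0,2.5,0.9],
    [0,0,0,0,0,2.5,0.9],
    [0,0,0,0,0,1.5,0.9],
    [0,0,0,0,0,0.8,0.9],
    [0,0,0,0,0,0,0.9]
  ],
  "grip_force": 30
}}

```text
t: 13.02
tool_pos: [0.484, -0.2421, 0.1045]
tool_rot: [-2.289, -2.145, 0.001]
contact_force: [0.9, 0.5, -0.3]
opening: 0.0768
```

>>> {"op": "jog_arm", "data": {
  "deltas": [
    [0,0,0,0,0,0,0],
    [0,0,0,0,0,0,0],
    [0,0,0,0,0,0,0],
    [0,0,0,0,0,0,0],
    [0,0,0,0,0,0,0],
    [0,0,0,0,0,0,0],
    [0,0,0,0,0,0,0]
  ]
}}

```text
t: 13.6
tool_pos: [0.4846, -0.2446, 0.1088]
tool_rot: [-2.294, -2.145, 0.003]
contact_force: [-6.7, 1.9, 6.8]
opening: 0.0371
```

```bash
cat >> h.py <<'E'
def prof(n,im,tilt,mid=(.498,-.0375),ax=(.0603,.9982),zs=.058):
    """blue & dark profiles along vial; s measured from nominal vial middle, m"""
    c=vision.calibration(n); s=np.arange(-45,45.01,.5)/1e3; t=np.arange(-2,2.1,1)/1e3
    S,T=np.meshgrid(s,t); a=np.array([*ax]); nrm=np.array([ax[1],-ax[0]])
    xy=np.array(mid)+(.062+S)[...,None]*a+T[...,None]*nrm
    z=zs+.043+(.062+S)*tilt
    p=np.concatenate([xy,z[...,None]],-1).reshape(-1,3)
    K=np.array([[c['fx'],0,c['cx']],[0,c['fy'],c['cy']],[0,0,1.]])
    uv=cv2.projectPoints(p,np.ravel(c['rvec']),np.ravel(c['tvec']),K,None)[0].reshape(*S.shape,2).astype(np.float32)
    v=cv2.remap(im.astype(np.float32),uv[...,0],uv[...,1],cv2.INTER_CUBIC).mean(0)
    return s*1e3,v
def bubble(n,im,tilt,show=False):
    s,v=prof(n,im,tilt); b=np.clip(v[:,2]-v[:,1],0,None); b=np.where(b>.3*b.max(),b,0)
    g=np.clip(v[:,1]-v[:,2],0,None)
    if show: print(n,*[f'{a:.0f}:{x[0]:.0f},{x[1]:.0f},{x[2]:.0f}' for a,x in zip(s[::4],v[::4])])
    w=b.sum(); return (s*b).sum()/w, (b>.5*b.max()).sum()*.5
E
python3 - <<'E'
from h import *
for n in('top','side'):
    im=np.load(n+'3.npz')['im']; print(bubble(n,im,.0265,True))
E
```

```text
top -45:111,84,27 -43:89,71,28 -41:71,77,30 -39:68,110,30 -37:87,156,27 -35:100,186,18 -33:101,187,9 -31:103,190,15 -29:104,189,26 -27:106,189,29 -25:108,189,32 -23:109,190,33 -21:108,193,28 -19:101,185,23 -17:83,154,25 -15:80,145,31 -13:94,168,33 -11:103,183,30 -9:108,190,28 -7:109,191,30 -5:110,190,33 -3:110,190,33 -1:109,190,32 1:107,189,30 3:108,189,29 5:107,188,28 7:106,189,28 9:105,191,18 11:101,184,10 13:79,152,34 15:53,106,81 17:34,66,118 19:18,43,143 21:14,48,144 23:18,52,150 25:22,54,151 27:14,43,149 29:25,59,133 31:51,98,110 33:84,151,74 35:98,175,45 37:74,148,40 39:86,120,34 41:134,116,24 43:178,139,7 45:190,160,12
(np.float64(23.45058633079574), np.float64(12.5))
side -45:53,50,48 -43:46,42,46 -41:43,38,45 -39:49,61,42 -37:63,107,39 -35:83,175,21 -33:100,228,3 -31:103,238,-3 -29:103,234,-4 -27:102,230,-4 -25:103,231,-0 -23:109,246,-2 -21:109,255,-7 -19:96,218,2 -17:67,133,19 -15:39,45,36 -13:33,26,38 -11:60,110,24 -9:95,211,7 -7:107,251,-7 -5:104,241,-4 -3:101,229,-1 -1:100,230,-5 1:101,229,-3 3:100,229,-1 5:105,236,-0 7:108,246,-4 9:108,247,-5 11:100,220,6 13:71,144,18 15:44,65,27 17:37,31,51 19:40,40,108 21:37,49,162 23:35,48,175 25:37,42,173 27:36,40,171 29:39,63,169 31:59,131,138 33:87,203,79 35:91,199,39 37:65,123,30 39:40,52,33 41:44,37,45 43:87,81,86 45:145,141,142
(np.float64(24.480164702934903), np.float64(11.5))
```

>>> {"op": "jog_arm", "data": {
  "deltas": [
    [0,0,0,0,0,-0.3,0],
    [0,0,0.1,0,0,0,0],
    [0,0,0.1,0,0,0,0],
    [0,0,0.1,0,0,0,0],
    [0,0,0.1,0,0,0,0],
    [0,0,0.1,0,0,0,0],
    [0,0,0.1,0,0,0,0],
    [0,0,0.1,0,0,0,0],
    [0,0,0.1,0,0,0,0],
    [0,0,0.1,0,0,0,0],
    [0,0,0.1,0,0,0,0],
    [0,0,0.1,0,0,0,0]
  ]
}}

```text
t: 14.6
tool_pos: [0.4863, -0.2459, 0.1091]
tool_rot: [3.074, 0.621, 0.006]
contact_force: [9.5, -9.5, -14.6]
opening: 0.0366
```

>>> {"op": "jog_arm", "data": {
  "deltas": [
    [0,0,0.1,0,0,0,0],
    [0,0,0.1,0,0,0,0],
    [0,0,0.1,0,0,0,0],
    [0,0,0.1,0,0,0,0],
    [0,0,0.1,0,0,0,0],
    [0,0,0.1,0,0,0,0],
    [0,0,0.1,0,0,0,0],
    [0,0,0,0,0,0,0],
    [0,0,0,0,0,0,0],
    [0,0,0,0,0,0,0],
    [0,0,0,0,0,0,0],
    [0,0,0,0,0,0,0]
  ]
}}

```text
t: 15.6
tool_pos: [0.4864, -0.2474, 0.1091]
tool_rot: [3.1, -0.464, 0.011]
contact_force: [8.8, -12.9, -17.4]
opening: 0.0374
```

>>> {"op": "jog_arm", "data": {
  "deltas": [
    [0,0,0,0,0,0,0],
    [0,0,0,0,0,0,0],
    [0,0,0,0,0,0,0],
    [0,0,0,0,0,0,0],
    [0,0,0,0,0,0,0],
    [0,0,0,0,0,0,0],
    [0,0,0,0,0,0,0],
    [0,0,0,0,0,0,0],
    [0,0,0,0,0,0,0],
    [0,0,0,0,0,0,0],
    [0,0,0,0,0,0,0],
    [0,0,0,0,0,0,0]
  ]
}}

```text
t: 16.6
tool_pos: [0.4864, -0.2474, 0.1091]
tool_rot: [3.1, -0.464, 0.011]
contact_force: [8.3, -12.9, -16.5]
opening: 0.0371
```

Run:
```python
from h import *
o=ctrl.get_obs(); print(o['t'],o['q'].round(2),o['wrist_torque'].round(2))
a=[]
for n in('top','side'):
    im,d=grab(n); np.savez(n+'4.npz',im=im,d=d); print(bubble(n,im,.005,True))
    c=im[190:260,230:330] if n=='top' else im[170:290,190:320]
    a.append(cv2.resize(c,(400,int(400*c.shape[0]/c.shape[1])),interpolation=cv2.INTER_CUBIC))
h=max(x.shape[0] for x in a); save(np.hstack([np.pad(x,((0,h-x.shape[0]),(0,0),(0,0))) for x in a]),'p4.png')
```

```text
16.6 [-0.61 -0.01  1.92 -0.    1.21  1.26] [-1.97 -1.42 -0.03]
top -45:84,70,26 -43:125,100,23 -41:110,82,25 -39:88,90,28 -37:90,147,30 -35:96,185,25 -33:102,187,18 -31:102,189,12 -29:102,187,16 -27:105,187,26 -25:107,187,32 -23:106,187,31 -21:109,192,31 -19:103,182,29 -17:76,143,23 -15:71,133,26 -13:93,163,33 -11:106,183,33 -9:108,189,32 -7:107,188,34 -5:91,162,59 -3:67,126,96 -1:38,80,129 1:19,47,144 3:11,37,150 5:10,39,148 7:10,42,145 9:10,46,139 11:14,49,129 13:20,48,104 15:43,79,67 17:76,140,33 19:100,183,19 21:104,185,29 23:109,188,35 25:110,187,38 27:110,189,39 29:111,189,40 31:110,187,39 33:112,192,38 35:107,184,38 37:88,159,37 39:68,109,36 41:64,68,34 43:125,100,13 45:181,151,10
(np.float64(5.925682901146893), np.float64(13.5))
side -45:55,52,50 -43:54,52,49 -41:49,47,45 -39:42,36,41 -37:39,26,41 -35:42,31,43 -33:53,66,41 -31:76,151,21 -29:98,230,-1 -27:103,243,-6 -25:96,228,-6 -23:97,225,-0 -21:96,225,-4 -19:98,232,-7 -17:104,236,0 -15:88,198,6 -13:58,110,23 -11:39,44,38 -9:41,49,34 -7:56,100,18 -5:75,165,12 -3:81,181,32 -1:60,119,73 1:40,53,122 3:30,38,139 5:32,46,138 7:38,46,145 9:34,43,138 11:33,45,141 13:38,49,148 15:40,53,118 17:39,43,67 19:37,29,42 21:42,47,34 23:60,110,21 25:81,181,4 27:98,227,-2 29:100,234,1 31:97,228,2 33:97,232,-5 35:99,242,-12 37:103,241,-4 39:90,197,12 41:59,115,24 43:37,48,33 45:35,30,38
(np.float64(8.162847011977261), np.float64(15.0))
```

View pics/p4.png

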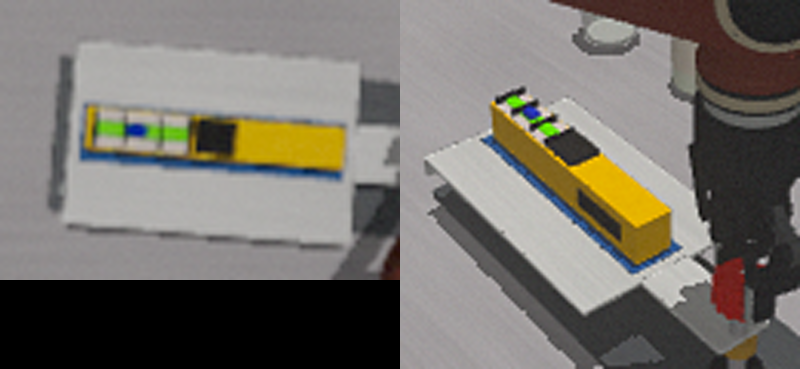

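>>> {"op": "jog_arm", "data": {
  "deltas": [
    [0,0,0,0.14,0.11,0.2,0],
    [0,0,0.1,0,0,0,0],
    [0,0,0.1,0,0,0,0],
    [0,0,0.1,0,0,0,0],
    [0,0,0.1,0,0,0,0],
    [0,0,0.05,0,0,0,0],
    [0,0,0,0,0,0,0],
    [0,0,0,0,0,0,0],
    [0,0,0,0,0,0,0],
    [0,0,0,0,0,0,0],
    [0,0,0,0,0,0,0],
    [0,0,0,0,0,0,0]
  ]
}}

```text
t: 17.7
tool_pos: [0.4861, -0.2484, 0.109]
tool_rot: [2.92, -1.144, 0.005]
contact_force: [-1.5, -9.4, -2.4]
opening: 0.0367
```

>>> {"op": "jog_arm", "data": {
  "deltas": [
    [0,0,0,0,0,0,0],
    [0,0,0,0,0,0,0],
    [0,0,0,0,0,0,0],
    [0,0,0,0,0,0,0],
    [0,0,0,0,0,0,0],
    [0,0,0,0,0,0,0],
    [0,0,0,0,0,0,0],
    [0,0,0,0,0,0,0],
    [0,0,0,0,0,0,0],
    [0,0,0,0,0,0,0],
    [0,0,0,0,0,0,0],
    [0,0,0,0,0,0,0]
  ]
}}

```text
t: 18.7
tool_pos: [0.4861, -0.2484, 0.109]
tool_rot: [2.92, -1.144, 0.005]
contact_force: [-2.1, -8.5, -3.0]
opening: 0.0368
```

```bash
cat >> h.py <<'E'
def meas(N=4,zs=.0607,save_as=None):
    for n in('top','side'):
        V=0
        for i in range(N):
            im,d=grab(n); s,v=prof(n,im,0.0,zs=zs); V=V+v/N
        if save_as: np.savez(save_as+n,im=im,d=d,v=V)
        G=V[:,1]; half=120 if n=='top' else 140
        if n=='top': half=.5*(np.percentile(G,90)+G[abs(s)<8].min())
        e=[round(float(s[i]+.5*(G[i]-half)/(G[i]-G[i+1])),2) for i in range(len(s)-1) if (G[i]-half)*(G[i+1]-half)<0]
        b=np.clip(V[:,2]-V[:,1]+20,0,None); b[abs(s)>20]=0
        print(n,'G crossings',e,'blue centroid',((s*b).sum()/b.sum()).round(2))
        print(' '.join(f'{a:.0f}:{x[1]:.0f}/{x[2]:.0f}' for a,x in zip(s[::3],V[::3])))
E
python3 - <<'E'
from h import *
o=ctrl.get_obs(); print(o['t'],o['q'].round(2),o['contact_force'].round(1))
meas(save_as='m5')
E
```

```text
18.7 [-0.61 -0.    1.92 -0.    1.22  1.71] [-2.1 -8.5 -3. ]
top G crossings [-43.06, -41.78, -38.06, -7.22, 8.13, 39.09, 43.44] blue centroid 0.39
-45:66/24 -44:104/21 -42:115/22 -40:90/27 -39:92/29 -38:127/26 -36:167/21 -34:184/18 -33:187/18 -32:190/16 -30:188/16 -28:187/19 -27:187/24 -26:188/28 -24:188/29 -22:188/29 -21:193/30 -20:191/29 -18:167/26 -16:138/21 -15:134/21 -14:157/22 -12:171/34 -10:170/49 -9:151/74 -8:118/101 -6:83/124 -4:57/142 -3:47/147 -2:38/152 0:38/151 2:39/148 3:36/148 4:44/141 6:66/128 8:95/110 9:135/82 10:164/58 12:168/32 14:142/20 15:133/15 16:149/21 18:170/28 20:181/29 21:186/30 22:189/32 24:188/33 26:188/35 27:188/36 28:188/38 30:189/39 32:189/39 33:193/37 34:190/35 36:176/33 38:154/32 39:115/31 40:78/32 42:74/26 44:114/10 45:149/13
side G crossings [-34.12, -14.42, 9.32, 13.83, 21.67, 38.85] blue centroid 0.08
-45:51/49 -44:50/47 -42:47/45 -40:41/42 -39:32/41 -38:30/42 -36:57/43 -34:120/34 -33:193/12 -32:237/-6 -30:242/-6 -28:233/-1 -27:229/-4 -26:229/-6 -24:228/-2 -22:230/-2 -21:239/-3 -20:253/-4 -18:256/-3 -16:229/2 -15:170/13 -14:99/21 -12:50/23 -10:31/34 -9:32/63 -8:41/102 -6:49/136 -4:52/158 -3:52/166 -2:47/166 0:44/161 2:45/158 3:40/161 4:30/166 6:34/162 8:67/147 9:127/116 10:180/77 12:192/44 14:155/29 15:92/30 16:51/33 18:50/37 20:80/37 21:117/30 22:164/16 24:204/6 26:228/1 27:238/-3 28:238/-5 30:237/-4 32:236/-3 33:235/-3 34:236/-1 36:225/3 38:191/12 39:134/24 40:81/31 42:47/34 44:45/47 45:72/78
```

>>> {"op": "jog_arm", "data": {
  "deltas": [
    [0,0,0,0,0,0,0.8],
    [0,0,0,0,0,0,0.8],
    [0,0,0,0,0,0,0.8],
    [0,0,0,0,0,0,0.8],
    [0,0,0,0,0,0,0.8],
    [0,0,0,0,0,-2,0.8],
    [0,0,0,0,0,-3,0.8],
    [0,0,0,0,0,-3,0.5],
    [0,0,-0.1,0,0,0,0],
    [0,0,-0.1,0,0,0,0],
    [0,0,-0.1,0,0,0,0],
    [0,0,-0.1,0,0,0,0]
  ]
}}

```text
t: 20.1
tool_pos: [0.4862, -0.2456, 0.1882]
tool_rot: [3.096, -0.533, 0.001]
contact_force: [0.3, 0.5, 0.4]
opening: 0.0077
```

>>> {"op": "jog_arm", "data": {
  "deltas": [
    [0,0,-0.1,0,0,0,0],
    [0,0,-0.1,0,0,0,0],
    [0,0,-0.08,0,0,0,0],
    [0,0,0,0,0,0,0],
    [0,0,0,0,0,0,0],
    [0,0,0,0,0,0,0]
  ]
}}

```text
t: 20.6
tool_pos: [0.4861, -0.2457, 0.1879]
tool_rot: [3.14, -0.106, 0.0]
contact_force: [1.0, 0.4, 0.4]
opening: -0.0001
```

Run:
```python
from h import *
meas(save_as='m6')
o=ctrl.get_obs(); M=R.from_rotvec(o['tool_rot']).as_matrix(); print(o['t'],o['opening'],o['q'].round(2),o['contact_force'].round(1),o['tool_pos'],M.round(3))
print('to pad cm',(M.T@(np.array([.498,-.0375,.16])-o['tool_pos'])*100).round(1))
for n in ('top','side'):
    z=np.load('m6'+n+'.npz'); P=cloud(n,z['d']); q=P[(abs(P[...,0]-.498)<.012)&(abs(P[...,1]+.0375)<.013)&(P[...,2]>.08)&(z['d']>0)]; print(n,len(q),np.median(q[:,2]))
```

```text
top G crossings [-43.1, -41.72, -38.1, -7.2, 8.25, 39.14, 43.42] blue centroid 0.4
-45:67/25 -44:106/22 -42:117/24 -40:92/29 -39:94/32 -38:129/29 -36:169/25 -34:186/22 -33:188/20 -32:191/18 -30:189/16 -28:188/21 -27:189/27 -26:189/32 -24:189/30 -22:189/28 -21:194/27 -20:192/27 -18:167/23 -16:138/19 -15:135/20 -14:158/24 -12:173/36 -10:171/50 -9:152/74 -8:120/101 -6:85/125 -4:58/143 -3:48/148 -2:38/153 0:38/152 2:39/149 3:36/149 4:45/141 6:65/128 8:93/109 9:133/81 10:164/58 12:170/34 14:145/23 15:135/18 16:150/22 18:170/28 20:181/29 21:188/30 22:191/34 24:190/38 26:189/39 27:189/38 28:189/38 30:190/38 32:190/37 33:194/37 34:192/37 36:178/36 38:157/33 39:117/33 40:80/35 42:76/29 44:116/13 45:150/15
side G crossings [-34.15, -14.43, 9.31, 13.86, 21.6, 38.89] blue centroid 0.11
-45:55/51 -44:53/50 -42:48/47 -40:41/43 -39:32/41 -38:32/43 -36:59/45 -34:122/35 -33:194/12 -32:238/-6 -30:243/-6 -28:233/-1 -27:230/-4 -26:229/-6 -24:228/-2 -22:230/-2 -21:240/-4 -20:254/-4 -18:257/-3 -16:230/3 -15:170/14 -14:99/22 -12:51/25 -10:32/35 -9:33/64 -8:42/104 -6:50/137 -4:55/159 -3:53/168 -2:48/167 0:45/162 2:46/159 3:41/163 4:32/167 6:35/163 8:67/148 9:127/118 10:181/79 12:194/46 14:156/32 15:93/32 16:51/35 18:50/38 20:81/39 21:119/33 22:166/19 24:206/7 26:230/1 27:239/-3 28:240/-5 30:239/-5 32:237/-3 33:236/-2 34:237/-1 36:227/3 38:193/13 39:135/27 40:83/35 42:49/38 44:47/49 45:73/78
21.0 -0.0002696970308292461 [-0.6  -0.09  1.86 -0.    1.37  1.03] [-0.3 -0.2 -0.8] [ 0.48606185 -0.2457651   0.18780768] [[ 0.998 -0.066 -0.   ]
 [-0.066 -0.998 -0.   ]
 [-0.     0.    -1.   ]]
to pad cm [ -0.2 -20.9   2.8]
top 55 0.10723687350485615
side 52 0.10537158690155604
```

>>> {"op": "jog_arm", "data": {
  "deltas": [
    [0,0,0,-0.2,-2.9,0,0],
    [0,0,0,0,-3.6,0,0],
    [0,0,0,0,-3.6,0,0],
    [0,0,0,0,-3.6,0,0],
    [0,0,0,0,-3.6,0,0],
    [0,0,0,0,-2.6,0,0],
    [0,0,0,0,-1,1.5,0],
    [0,0,0,0,0,1.5,0],
    [0,0,0,0,0,1.0,0],
    [0,0,0,0,0,0.5,0],
    [0,0,0,0,0,0,0],
    [0,0,0,0,0,0,0]
  ]
}}

```text
t: 22.0
tool_pos: [0.4979, -0.0376, 0.1429]
tool_rot: [3.14, -0.105, -0.0]
contact_force: [-0.1, 0.4, 1.5]
opening: -0.0001
```

>>> {"op": "jog_arm", "data": {
  "deltas": [
    [0,0,0,0,0,0.3,0],
    [0,0,0,0,0,0.2,0],
    [0,0,0,0,0,0.1,0],
    [0,0,0,0,0,0.1,0],
    [0,0,0,0,0,0,0],
    [0,0,0,0,0,0,0]
  ]
}}

```text
t: 22.5
tool_pos: [0.4979, -0.0371, 0.1359]
tool_rot: [3.14, -0.104, 0.0]
contact_force: [-0.5, -0.2, 0.5]
opening: 0.0002
```

>>> {"op": "jog_arm", "data": {
  "deltas": [
    [0,0,0,0,0,0.1,0],
    [0,0,0,0,0,0.1,0],
    [0,0,0,0,0,0.1,0],
    [0,0,0,0,0,0.1,0],
    [0,0,0,0,0,0.05,0],
    [0,0,0,0,0,0,0]
  ]
}}

```text
t: 23.0
tool_pos: [0.4977, -0.0371, 0.1311]
tool_rot: [-3.14, 0.104, 0.001]
contact_force: [1.1, -0.5, 0.2]
opening: -0.0002
```

>>> {"op": "jog_arm", "data": {
  "deltas": [
    [0,0,0,0,0,0.05,0],
    [0,0,0,0,0,0.05,0],
    [0,0,0,0,0,0,0]
  ]
}}

```text
t: 23.25
tool_pos: [0.4979, -0.0371, 0.1302]
tool_rot: [-3.14, 0.104, 0.0]
contact_force: [-1.3, 0.0, -0.0]
opening: 0.0002
```

>>> {"op": "jog_arm", "data": {
  "deltas": [
    [0,0,0,0,0,0.05,0],
    [0,0,0,0,0,0.05,0],
    [0,0,0,0,0,0,0]
  ]
}}

```text
t: 23.5
tool_pos: [0.4978, -0.0371, 0.1292]
tool_rot: [-3.14, 0.104, 0.0]
contact_force: [0.3, -0.1, 0.5]
opening: -0.0001
```

>>> {"op": "jog_arm", "data": {
  "deltas": [
    [0,0,0,0,0,0.05,0],
    [0,0,0,0,0,0,0]
  ]
}}

```text
t: 23.67
tool_pos: [0.4979, -0.0371, 0.1287]
tool_rot: [-3.14, 0.104, 0.0]
contact_force: [0.5, -0.1, -0.1]
opening: 0.0004
```

>>> {"op": "jog_arm", "data": {
  "deltas": [
    [0,0,0,0,0,0.05,0],
    [0,0,0,0,0,0,0]
  ]
}}

```text
t: 23.83
tool_pos: [0.4979, -0.0371, 0.1283]
tool_rot: [-3.14, 0.104, 0.0]
contact_force: [-0.5, -0.5, 0.5]
opening: -0.0
```

>>> {"op": "jog_arm", "data": {
  "deltas": [
    [0,0,0,0,0,0.05,0],
    [0,0,0,0,0,0,0]
  ]
}}

```text
t: 24.0
tool_pos: [0.4979, -0.0371, 0.1281]
tool_rot: [3.14, -0.104, -0.0]
contact_force: [-1.2, -0.2, 1.7]
opening: -0.0
```

Contact. Stiffness is about 8 N/mm, so 1 mm more.

>>> {"op": "jog_arm", "data": {
  "deltas": [
    [0,0,0,0,0,0.05,0],
    [0,0,0,0,0,0,0]
  ]
}}

```text
t: 24.17
tool_pos: [0.498, -0.0371, 0.1281]
tool_rot: [3.14, -0.104, -0.0]
contact_force: [-2.5, 1.2, 5.2]
opening: 0.0002
```

>>> {"op": "jog_arm", "data": {
  "deltas": [
    [0,0,0,0,0,0.05,0],
    [0,0,0,0,0,0,0]
  ]
}}

```text
t: 24.33
tool_pos: [0.498, -0.0371, 0.1281]
tool_rot: [3.14, -0.104, -0.001]
contact_force: [-3.9, 1.4, 7.8]
opening: 0.0001
```

>>> {"op": "jog_arm", "data": {
  "deltas": [
    [0,0,0,0,0,0.03,0],
    [0,0,0,0,0,0,0],
    [0,0,0,0,0,0,0],
    [0,0,0,0,0,0,0],
    [0,0,0,0,0,0,0],
    [0,0,0,0,0,0,0],
    [0,0,0,0,0,0,0],
    [0,0,0,0,0,0,0],
    [0,0,0,0,0,0,0],
    [0,0,0,0,0,0,0],
    [0,0,0,0,0,0,0],
    [0,0,0,0,0,0,0]
  ]
}}

```text
t: 25.33
tool_pos: [0.4981, -0.0371, 0.1281]
tool_rot: [3.14, -0.104, -0.0]
contact_force: [-4.8, 0.2, 10.0]
opening: -0.0001
```

>>> {"op": "jog_arm", "data": {
  "deltas": [
    [0,0,0,0,0,0,0],
    [0,0,0,0,0,0,0],
    [0,0,0,0,0,0,0],
    [0,0,0,0,0,0,0],
    [0,0,0,0,0,0,0],
    [0,0,0,0,0,0,0],
    [0,0,0,0,0,0,0],
    [0,0,0,0,0,0,0],
    [0,0,0,0,0,0,0],
    [0,0,0,0,0,0,0]
  ]
}}

```text
t: 26.17
tool_pos: [0.4981, -0.0371, 0.1281]
tool_rot: [3.14, -0.104, -0.0]
contact_force: [-6.0, 1.2, 9.0]
opening: -0.0004
```

Run:
```python
from h import *
meas(save_as='m7')
print(ctrl.get_obs()['contact_force'].round(1),ctrl.get_obs()['t'])
a=[]
for n in('top','side'):
    im=np.load('m7'+n+'.npz')['im']
    c=im[190:260,230:330] if n=='top' else im[170:290,190:320]
    a.append(cv2.resize(c,(400,int(400*c.shape[0]/c.shape[1])),interpolation=cv2.INTER_CUBIC))
h=max(x.shape[0] for x in a); save(np.hstack([np.pad(x,((0,h-x.shape[0]),(0,0),(0,0))) for x in a]),'p7.png')
```

```text
top G crossings [8.09, 39.26, 43.28] blue centroid -0.46
-45:43/35 -44:45/37 -42:43/36 -40:39/31 -39:37/29 -38:40/32 -36:45/36 -34:49/40 -33:51/42 -32:52/44 -30:51/44 -28:50/44 -27:50/43 -26:50/42 -24:50/41 -22:50/42 -21:51/43 -20:51/44 -18:48/41 -16:45/38 -15:53/45 -14:66/57 -12:70/60 -10:61/53 -9:47/42 -8:34/26 -6:27/25 -4:28/60 -3:36/110 -2:39/144 0:37/148 2:37/147 3:35/147 4:44/138 6:63/124 8:90/106 9:131/82 10:162/63 12:168/41 14:143/29 15:133/21 16:147/23 18:167/28 20:178/28 21:184/29 22:187/34 24:187/38 26:186/40 27:186/38 28:186/38 30:186/40 32:187/41 33:191/39 34:189/36 36:174/34 38:153/31 39:114/31 40:77/32 42:73/27 44:113/12 45:148/15
side G crossings [9.53, 13.67, 21.85, 38.63] blue centroid 0.47
-45:64/64 -44:62/61 -42:59/58 -40:55/56 -39:49/52 -38:45/48 -36:50/43 -34:71/35 -33:105/24 -32:129/14 -30:133/13 -28:128/15 -27:123/13 -26:122/12 -24:124/13 -22:126/15 -21:130/17 -20:137/18 -18:140/18 -16:127/19 -15:96/22 -14:60/22 -12:35/20 -10:26/28 -9:27/52 -8:34/83 -6:39/104 -4:41/113 -3:38/116 -2:35/127 0:36/140 2:38/150 3:33/156 4:25/159 6:30/156 8:61/138 9:119/106 10:171/68 12:184/37 14:147/24 15:85/25 16:43/28 18:42/31 20:72/32 21:110/28 22:157/16 24:197/6 26:221/1 27:229/-3 28:228/-5 30:225/-5 32:225/-2 33:229/-1 34:231/-3 36:219/-4 38:182/3 39:125/16 40:74/24 42:41/28 44:40/42 45:67/72
[-4.1  0.8  9. ] 26.5667
```

View pics/p7.png

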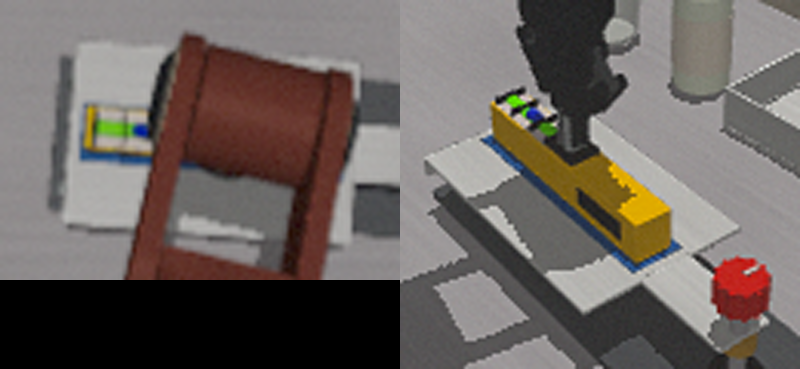

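```bash
python3 -c "
from h import *
print(ctrl.get_obs()['contact_force'],ctrl.finish_job())"
```

```text
the job is handed in; nothing more can be done
[-4.11819243  0.77246917  8.96110447] None
```

The job is done and handed in at about 26.6 s, with the gripper still pressing on the pad.

- **Placing:** I set the level on the blue strip, vial towards the pivot, and let go. It lies within about 3 mm of the shelf's middle and within about 1° of the strip's direction. While setting it down I overpressed a little, to about 13 N, before backing off.
- **Levelling:** I turned the knob about 2.25 rad clockwise and released it; the bubble did not move on release.
- **Pressing:** At hand-in the push was about 9 N downward, with about 4 N sideways from friction. Earlier readings were 9 to 10 N.

**Checks on the bubble**
- **Before pressing:** The top camera puts the bubble within about 0.7 mm of centre.
- **Side view disagreed:** It read about 2.5 mm off towards the knob. I put that down to parallax, with the rings sitting higher than the bubble and the view being oblique, so I trusted the near-vertical top view.
- **Under the push:** The arm hid one end of the bubble from the top camera. Its visible edge moved only about 0.2 mm in either view, so the bubble stayed centred.

I saw no contact with the other items on the table, but did not measure them again afterwards.

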